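# Two preserving kits on the kitchen windowsill

## Task

Make up the two preserving kits: the green jar (standing upright) and the gold lid go in the yellow tray; the funnel (spout up), the red jar gripper (flat, as it lies now) and the silver lid go in the blue tray. Clip each lid into its tray's lid holder, pushed fully home so that both sprung tabs have caught over its rim; the other things stand flat on the clear part of their tray's floor. Leave the storage box, the mug and the cactus where they are, and let go of everything.

Things in the scene. Friction and masses are not known exactly. Their poses are not given: they have to be found in the camera images.
- jar_center (a point): Green glass jar, open at the top, upright: 70 mm high, body 60 mm in diameter up to 48 mm high, neck 51 mm in diameter above 56 mm; about 160 g. Point: on its axis, half-way up (35 mm above its underside); z up.
- funnel_center (a point): Stainless wide-mouth funnel standing on its wide mouth, spout up: 66 mm high; mouth rim 80 mm in diameter at the bottom, narrowing to a nearly straight spout from 32 mm height up, 38 mm in diameter there and 34 mm at the top; about 100 g. Grip it by the spout. Point: on its axis, half-way up (33 mm above its underside); z up.
- gripper_center (a point): Hard red silicone jar gripper, a ribbed round dome: 56 mm in diameter with straight sides up to 24 mm, 36 mm high, about 70 g, lying flat side down. Point: on its axis, half-way up (18 mm above its underside); z up.
- lid_gold_center (a point): Gold-lacquered aluminium screw lid: closed disc, 58 mm across, 16 mm high, 25 g, top up. Point: its centre, 8 mm above its underside; z up. Goes into the holder from straight above: the tabs' sloping lead-in is 66 mm wide, narrowing to 53; about 10 N spreads them, and they spring back over the rim when the lid reaches the pad (centre at z = 16 mm).
- lid_silver_center (a point): Plain silver aluminium screw lid: closed disc, 58 mm across, 16 mm high, 25 g, top up. Point: its centre, 8 mm above its underside; z up. Goes into the holder from straight above: the tabs' sloping lead-in is 66 mm wide, narrowing to 53; about 10 N spreads them, and they spring back over the rim when the lid reaches the pad (centre at z = 16 mm).
- tray_yellow: Yellow kit tray, fixed, 130 (x) by 280 mm (y), floor 4 mm thick, rim 14 mm high. Origin: centre of underside, z up. Lid holder at x = 0, y = -90 mm: grey pad, top at z = 8 mm, between two black sprung tabs at its -y and +y sides (y -127 to -53, 24 mm wide, tops at z = 39; ledge underside at z = 25); fingers have room at its x sides. Floor clear from y = -40 to +137 mm: for the jar.
- tray_blue: Blue kit tray, fixed, 130 (x) by 280 mm (y), floor 4 mm thick, rim 14 mm high. Origin: centre of underside, z up. Lid holder at x = 0, y = -90 mm: grey pad, top at z = 8 mm, between two black sprung tabs at its -y and +y sides (y -127 to -53, 24 mm wide, tops at z = 39; ledge underside at z = 25); fingers have room at its x sides. Floor clear from y = -40 to +137 mm: funnel (y about 5), gripper (about 92).
- storage_box: Bystander: white plastic storage box with a closed green hinged lid and a grey snap latch, 120 x 174 x 71 mm high. Origin: centre of the underside.
- mug: Bystander: blue ceramic mug, 76 mm in diameter, 85 mm high. Origin: centre of the underside; handle at its +y.
- cactus: Bystander: green cactus in a terracotta pot 74 mm in diameter, 128 mm high in all. Origin: centre of the underside.
Not all that is in view belongs to the job. Of the things like the part that bears lid_gold_center, leave any that is black; of the rest the larger one is meant.

How it is judged:
By the outcome, as a careful person would: the job done as asked, in the order asked, and still so for the second after the job is handed in, with the robot touching nothing.
It also fails if it takes over 128 s, if anything falls off the work surface, if the arm or the gripper's body presses on something with over 40 N, if the wrist force passes 120 N, or if a joint passes its speed limit or range.

## Robot

A 6-joint arm with a two-finger parallel gripper is mounted at the origin on the work surface. World frame = base frame: x ahead of the robot, y to its left, z up, the work surface at z = 0. Lengths are in mm, angles in rad, forces in N, time in s.
With the tool pointing down it reaches from about 300 to 850 mm from the base axis. Payload 4.2 kg.
Tool frame: the origin (TCP) lies between the finger pads; the fingertips stand 17 mm ahead of it and the grasp point (between the pads) lies 2 mm behind it; z points along the fingers, y is the direction in which the jaws open and shut (so a half turn about z gives the same grasp; the last joint's range is limited). The gripper opens to 91 mm and grips with 3 to 60 N. Pads are 32 mm wide; open, the fingers measure 118 mm over their backs; the gripper's body (76 mm by 178 mm) begins 60 mm behind the grasp point.
Start: joints at [1.265, 0.32, 1.565, -0, 1.257, -0.02], TCP at [162.108, 551.69, 230.976] pointing down, gripper open.
Joint ranges: [-3.11, 3.11], [-0.84, 2.01], [0.21, 2.61], [-1.34, 4.49], [0.05, 2.63], [-2.56, 2.56]. Speed limits (rad/s): [2.57, 2.57, 3.14, 3.14, 3.14, 3.14].

## Interface

Orientations are given as a unit quaternion [x, y, z, w].
In Python, from plant import * gives the robot as it stands. Calls block until the motion is done:
- reach(position, orientation): joint-space move of the TCP to a pose.
- move_straight(position, frame=None, velocity=150, max_force=None): straight line of the TCP; frame=None keeps the orientation; velocity is the mean speed in mm/s. With max_force (N) it stops when the force on the tool has changed by that much, and returns True; else False.
- goto_joints(angles): joint-space move.
- command_gripper(opening, squeeze=None): finger opening in mm; squeeze is the grip in N (None keeps the last); returns when the fingers have stopped.
- sleep(seconds).
- solve_ik(position, orientation): joint angles nearest the present ones, or None.
- read_camera(name): name is "side" or "top" or "wrist"; returns a dict with "color" (400x640x3 uint8, red, green, blue), "K" (3x3 intrinsics, pixels), "R" (3x3) and "t" (3): a world point X has camera coordinates R X + t; the wrist camera has in their place "tool_from_camera" (4x4, takes a point from camera to tool coordinates, whose origin is the TCP and whose axes are the flange's). Camera axes: x right, y down, z forward; pixel columns grow to the right and rows downward; lengths in mm; the calibration is good to about 2 mm. A picture is of the moment at which its call begins: read the wrist's pose just before it. There is no depth.
A pose or a line that the arm cannot do raises PlanningError and nothing moves.
- job_done(): hands the job in, once; it reports no verdict.
Readings, each from a call of its own:
- get_time_s(): time.
- get_joints(): joint angles.
- get_joint_vel(): joint speeds.
- get_effort(): joint torques, N m.
- get_position(): TCP position.
- get_tool_rot(): TCP orientation.
- get_force(): force on the tool from outside, world axes, zero at the start.
- get_ft_torque(): the same for the moment, N m.
- get_width(): finger opening in mm.
Only numpy, scipy, OpenCV 4.12 (cv2) and the standard library are available. Lean on these libraries where they do the work, as an engineer would, in place of code of your own. Each camera call takes 0.05 s, during which the arm holds its last target. There are 200 camera calls.

## Working session

There is one attempt and no reset: what is moved stays moved. The work goes in short steps, each a Python script; the robot and the scene stay as the last script left them, time stands still between calls to the robot, and variables do not carry over. Pictures are saved under pics/ and viewed, about 12 in all and at most 16, crops included, and the job is handed in when it is done.

```bash
ls; mkdir -p pics; cat > h.py <<'E'
from plant import *
import numpy as np, cv2
def save(name,f=None):
    c=read_camera(name); cv2.imwrite(f'pics/{f or name}.png',c["color"][:,:,::-1]); return c
def campose(name,c,p=None,R=None):
    """returns K, R, t world->camera"""
    return np.array(c["K"]),np.array(c["R"]),np.array(c["t"])
def ray(K,R,t,uv):
    d=R.T@np.linalg.solve(K,[uv[0],uv[1],1.]); o=-R.T@t; return o,d/np.linalg.norm(d)
def onplane(o,d,z): return o+d*(z-o[2])/d[2]
def cross(o1,d1,o2,d2):
    A=np.c_[d1,-d2]; s=np.linalg.lstsq(A,o2-o1,rcond=None)[0]
    a=o1+d1*s[0]; b=o2+d2*s[1]; return (a+b)/2,np.linalg.norm(a-b)
E
python3 - <<'E'
from h import *
import pickle
d={}
for n in ("top","side","wrist"):
    c=save(n,n+"0"); d[n]=c
    print(n,[ (k,np.round(v,3).tolist()) for k,v in c.items() if k!="color"])
d["pos"]=get_position(); d["rot"]=get_tool_rot(); print(d["pos"],d["rot"],get_time_s())
pickle.dump(d,open("d0.pkl","wb"))
E
```

```text
pics
top [('K', [[389.442, 0.0, 322.225], [0.0, 389.442, 198.905], [0.0, 0.0, 1.0]]), ('R', [[-0.028, -0.999, -0.018], [-0.992, 0.03, -0.123], [0.123, 0.014, -0.992]]), ('t', [23.468, 604.909, 978.067])]
side [('K', [[407.248, 0.0, 316.416], [0.0, 407.248, 190.099], [0.0, 0.0, 1.0]]), ('R', [[-0.953, -0.301, -0.013], [-0.192, 0.64, -0.744], [0.232, -0.707, -0.668]]), ('t', [554.052, 169.115, 705.135])]
wrist [('K', [[277.114, 0.0, 320.619], [0.0, 277.114, 201.805], [0.0, 0.0, 1.0]]), ('tool_from_camera', [[0.0, -0.959, -0.284, 80.207], [1.0, 0.0, -0.0, -0.187], [0.0, -0.284, 0.959, -154.129], [0.0, 0.0, 0.0, 1.0]])]
[161.99362718 551.35554224 230.30546959] [ 1.42417595e-01  9.89806436e-01 -6.61075422e-04 -1.08112428e-04] 0.15
```

View pics/top0.png

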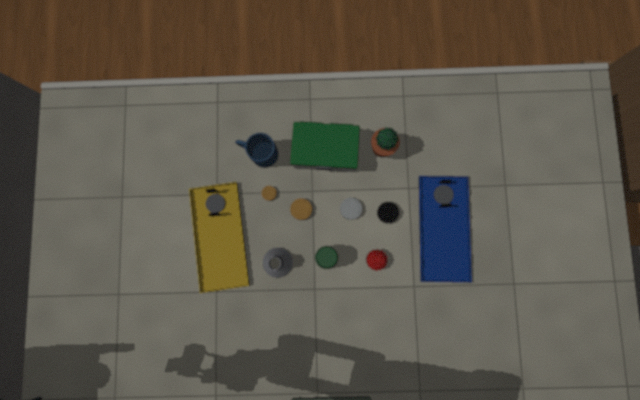

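View pics/side0.png

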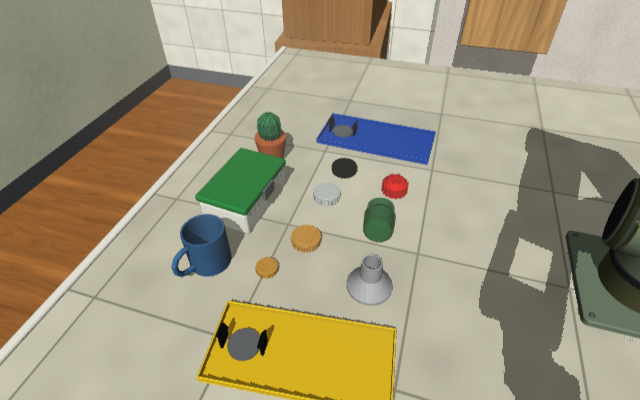

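View pics/wrist0.png

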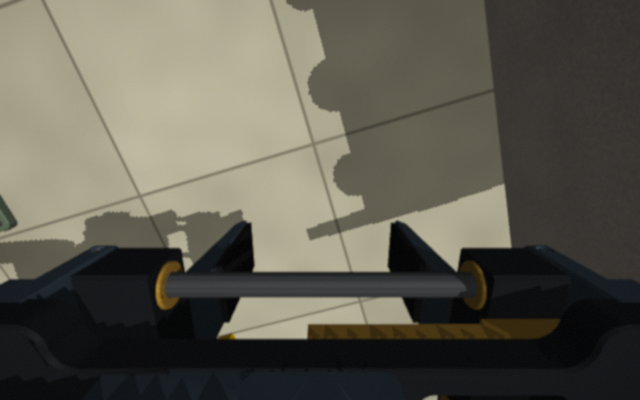

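The top view shows the gold lids at (302,209), which is the larger, and (270,193). Silver is at (352,209) and black at (388,212). The jar is at (327,257), red gripper at (376,260) and funnel at (278,263). The yellow tray is at about (220,237) and blue at (445,229), both with the holder on the far side. The side view shows the same things. The wrist view shows only the table and the edge of the yellow tray.

```bash
cat > m0.py <<'E'
from h import *
import pickle
d=pickle.load(open("d0.pkl","rb"))
cen={}
rng={"gold":((8,90,60),(22,255,255)),"green":((40,60,15),(85,255,255)),"red":((0,170,60),(6,255,255)),"yellow":((23,150,60),(32,255,255)),"blue":((110,150,40),(125,255,255)),"black":((0,0,0),(180,255,22))}
for n in ("top","side"):
    im=d[n]["color"]; hsv=cv2.cvtColor(im,cv2.COLOR_RGB2HSV)
    K,R,t=campose(n,d[n])
    for k,(a,b) in rng.items():
        m=cv2.inRange(hsv,a,b)
        if n=="top": m[:150]=0; m[310:]=0; m[:,:180]=0; m[:,500:]=0
        else: m[:110]=0; m[:,:195]=0; m[:,445:]=0
        nn,l,st,c=cv2.connectedComponentsWithStats(m)
        for i in range(1,nn):
            if st[i,4]>40:
                x,y,w,h,A=st[i]; print(n,k,"bbox",x,y,w,h,"A",A,"c",np.round(c[i],1),"z20",np.round(onplane(*ray(K,R,t,(x+w/2-.5,y+h/2-.5)),15)[:2]))
T=d["top"]["color"]; S=d["side"]["color"]
a=cv2.resize(T[170:300,180:480],None,fx=2.66,fy=2.2,interpolation=cv2.INTER_CUBIC)
b=cv2.resize(S[100:310,240:460],None,fx=1.6,fy=1.4,interpolation=cv2.INTER_CUBIC); s2=cv2.resize(S[290:400,190:400],None,fx=2,fy=2.6)
h=290
b=cv2.resize(S[150:310,240:420],(400,h)); s2=cv2.resize(S[290:400,190:400],(398,h))
cv2.imwrite("pics/crop1.png",np.clip(np.vstack([cv2.resize(a,(798,290))*1.0,np.hstack([b,s2])])*1.4,0,255).astype(np.uint8)[:,:,::-1])
E
python3 m0.py
```

```text
top gold bbox 373 150 24 7 A 113 c [384.  152.2] z20 [ 728. -166.]
top gold bbox 262 186 15 15 A 171 c [268.8 192.8] z20 [628. 148.]
top gold bbox 290 199 23 21 A 369 c [300.9 208.8] z20 [583.  63.]
top green bbox 290 150 69 19 A 1144 c [325.1 158. ] z20 [717.  -2.]
top green bbox 316 247 22 21 A 364 c [326.4 257. ] z20 [455.  -1.]
top red bbox 367 251 19 19 A 243 c [376.2 259.5] z20 [ 443. -130.]
top yellow bbox 190 183 59 109 A 4405 c [219.3 240.4] z20 [515. 282.]
top blue bbox 420 177 51 104 A 3010 c [444.5 231.8] z20 [ 520. -314.]
top black bbox 379 204 19 18 A 203 c [387.8 212. ] z20 [ 567. -167.]
side gold bbox 195 110 27 29 A 411 c [203.7 119.4] z20 [ 957. -234.]
side gold bbox 254 131 32 27 A 504 c [271.2 145.1] z20 [ 765. -196.]
side gold bbox 291 225 31 28 A 677 c [305.6 238.1] z20 [579.  72.]
side gold bbox 255 257 23 22 A 398 c [266.3 267.4] z20 [626. 158.]
side green bbox 257 111 25 30 A 519 c [268.1 125.6] z20 [ 798. -273.]
side green bbox 195 148 91 67 A 3346 c [240.7 180.8] z20 [774. -46.]
side green bbox 363 198 33 44 A 1145 c [379.  219.5] z20 [455. -18.]
side red bbox 382 174 26 25 A 475 c [394.5 186.1] z20 [ 443. -128.]
side yellow bbox 197 301 199 99 A 14038 c [304.5 356.1] z20 [523. 287.]
side blue bbox 317 114 118 50 A 3084 c [382.6 139. ] z20 [ 518. -294.]
side black bbox 217 323 11 24 A 163 c [222.1 333.9] z20 [641. 297.]
side black bbox 257 330 10 25 A 131 c [262.2 342.3] z20 [577. 290.]
```

View pics/crop1.png

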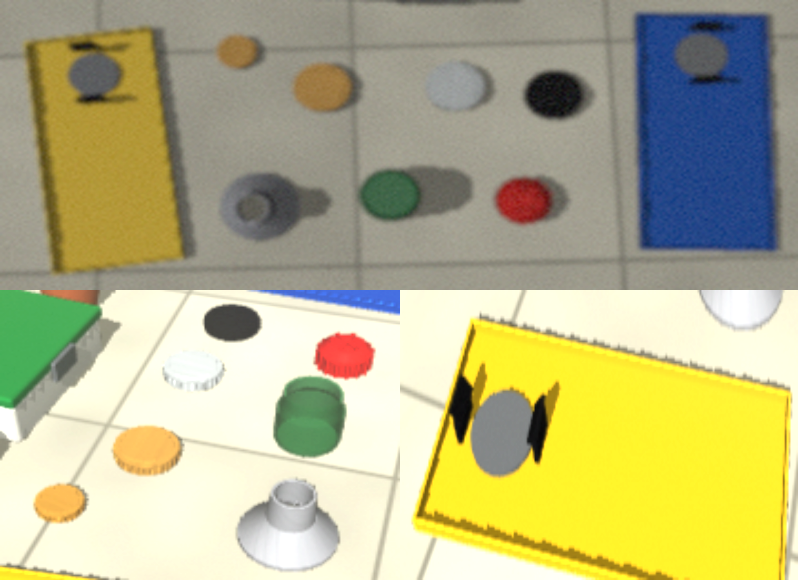

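The crop shows the jar upright with its mouth open on top, and the funnel standing on its mouth with the spout up. The holder pads are at top-view pixels (216,203) for yellow and (443.5,195) for blue. Next I triangulate rough positions from the top and side views.

```bash
python3 - <<'E'
from h import *
import pickle
d=pickle.load(open("d0.pkl","rb"))
P={"gold":((301,209),(305.8,238.5)),"gold_small":((268.8,193),(266.3,267.5)),"silver":((352,209),(327,194)),"jar":((326.4,257),(379,219.7)),"red":((376.2,260),(394.7,186.2)),
"spout_top":((275.1,262.8),(371.9,260.3)),"padY":((215.7,203.2),(243.8,343.9)),"padB":((443.5,195.1),(343,131))}
for k,(a,b) in P.items():
    p,e=cross(*ray(*campose("top",d["top"]),a),*ray(*campose("side",d["side"]),b)); print(k,np.round(p,1),"gap",round(e,1))
# tray corners in top view: rotated rectangles of the rim top (z=14)
hsv=cv2.cvtColor(d["top"]["color"],cv2.COLOR_RGB2HSV)
for k,a,b in (("Y",(23,120,50),(33,255,255)),("B",(105,120,30),(125,255,255))):
    m=cv2.inRange(hsv,a,b); m[:170]=0; m[310:]=0
    c=max(cv2.findContours(m,0,1)[0],key=cv2.contourArea); bx=cv2.boxPoints(cv2.minAreaRect(c))
    w=np.array([onplane(*ray(*campose("top",d["top"]),q),10)[:2] for q in bx]); 
    print(k,np.round(w).tolist(),"sides",np.round(np.linalg.norm(w-np.roll(w,1,0),axis=1)),"c",w.mean(0).round(),"ang",[round(float(np.degrees(np.arctan2(*(w[i]-w[i-1])[::-1]))),1) for i in range(4)])
E
```

```text
gold [583.2  63.7   5. ] gap 1.2
gold_small [629.8 150.1   4. ] gap 0.6
silver [579.9 -73.    3.3] gap 0.0
jar [454.4  -0.9  32.1] gap 1.4
red [ 442.8 -130.7   12.1] gap 0.8
spout_top [444.4 127.   65.4] gap 1.5
padY [606.9 295.2   1.2] gap 0.1
padB [ 609.3 -319.6    4. ] gap 1.0
Y [[651.0, 367.0], [662.0, 234.0], [383.0, 204.0], [373.0, 332.0]] sides [280. 133. 280. 128.] c [517. 285.] ang [7.1, -85.4, -173.8, 94.7]
B [[660.0, -255.0], [659.0, -388.0], [383.0, -373.0], [383.0, -245.0]] sides [277. 132. 276. 128.] c [ 521. -315.] ang [-2.2, -90.6, 176.9, 89.6]
```

Rough positions agree with the stated heights to within about 7 mm. Next, two wrist views with a 260 mm baseline cover everything at finer resolution.

```bash
cat >> h.py <<'E'
from scipy.spatial.transform import Rotation as Rot
import pickle
def q(phi_deg):
    a=-np.radians(phi_deg)/2; return [float(np.sin(a)),float(np.cos(a)),0.,0.]
def look(f,color=True):
    p=np.array(get_position()); Rt=Rot.from_quat(get_tool_rot()).as_matrix(); c=read_camera("wrist")
    T=np.array(c["tool_from_camera"]); Rw=Rt@T[:3,:3]; o=p+Rt@T[:3,3]
    r=dict(color=c["color"],cam=(np.array(c["K"]),Rw.T,-Rw.T@o)); pickle.dump(r,open(f"pics/{f}.pkl","wb"))
    cv2.imwrite(f'pics/{f}.png',c["color"][:,:,::-1]); return r
def proj(cam,X):
    K,R,t=cam; c=K@(R@np.asarray(X,float)+t); return c[:2]/c[2]
E
python3 - <<'E'
from h import *
for f,y in (("wL",130),("wR",-130)):
    reach([430,y,200],q(0)); r=look(f); print(get_position().round(1),get_time_s())
E
```

```text
[430.  130.7 200.1] 2.0167
[ 430.3 -128.9  200. ] 3.0833
```

View pics/wL.png

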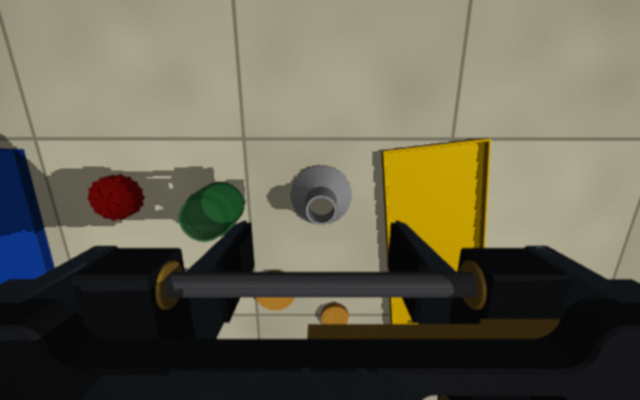

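View pics/wR.png

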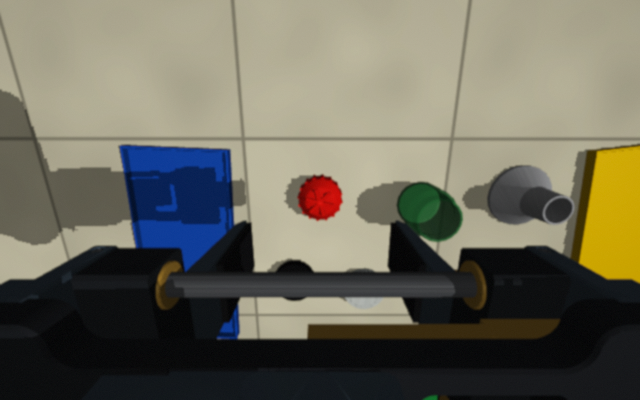

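Image up is towards the base. The left view shows the funnel spout at (321,208), jar at (211,211), red gripper at (116,197) and yellow tray on the right. The right view shows red at (320,198), jar at (430,211) and spout top at (556,208). The lids and pads lie under the hand, so I'll look again from further out.

```bash
python3 - <<'E'
from h import *
ims=[]
for f,y in (("w1",-300),("w2",-100),("w3",100),("w4",300)):
    reach([605,y,200],q(0)); r=look(f); print(get_position().round(1),get_time_s()); ims.append(r["color"][100:260])
s=[cv2.resize(i,(800,200)) for i in ims]; 
for k in range(4): cv2.line(s[k],(0,199),(799,199),(255,0,255),1)
ims=np.vstack([np.hstack(ims[0:1]),ims[1],ims[2],ims[3]])
cv2.imwrite("pics/w1234.png",cv2.resize(ims,(640,600)) [:,:,::-1] if ims.shape[0]>600 else ims[:,:,::-1])
E
```

```text
[ 604.5 -298.5  200.3] 4.1
[ 605.2 -101.3  200.3] 4.9667
[605.4  98.1 199.9] 5.8333
[605.5 297.8 200.1] 6.7
```

View pics/w1234.png

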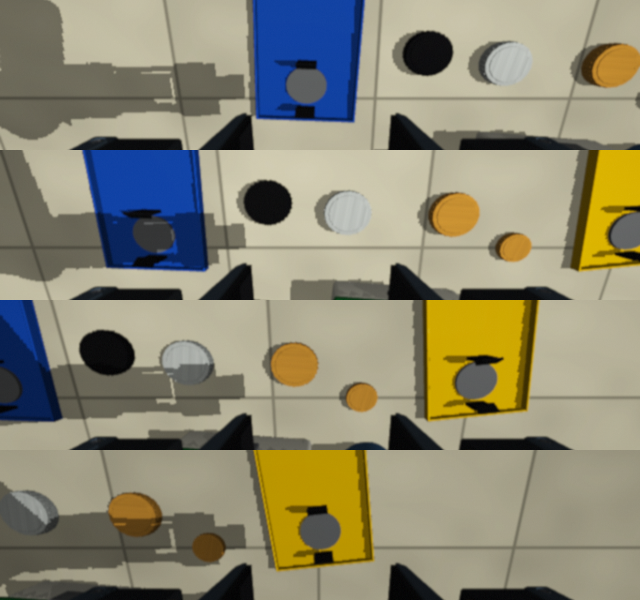

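Composite readings, by strip:
- w1: blue pad at (306,191), silver lid at (507,167).
- w2: silver at (347,165), gold at (455,168).
- w3: gold at (294,168), yellow pad at (476,185).
- w4: yellow pad at (320,185), tabs above and below it.

Next I get precise centres by masks and rays.

```bash
cat > m1.py <<'E'
from h import *
L={f:pickle.load(open(f"pics/{f}.pkl","rb")) for f in ("wL","wR","w1","w2","w3","w4")}
def blob(f,lo,hi,near,maxd=40,rmax=245):
    m=cv2.inRange(cv2.cvtColor(L[f]["color"],cv2.COLOR_RGB2HSV),lo,hi); m[rmax:]=0
    m=cv2.morphologyEx(m,cv2.MORPH_OPEN,np.ones((3,3)))
    cs=[c for c in cv2.findContours(m,0,1)[0] if cv2.contourArea(c)>150]
    best=min(cs,key=lambda c:np.hypot(*(np.array(cv2.minEnclosingCircle(c)[0])-near)))
    e=cv2.fitEllipse(cv2.convexHull(best)); return np.array(e[0]),np.round(e[1],1)
G=((8,100,50),(22,255,255));PAD=((0,0,40),(180,60,135));SIL=((0,0,60),(180,24,255));GR=((50,90,15),(85,255,255));RED=((0,170,60),(180,255,255))
J={"gold":(G,{"w2":(455,168),"w3":(294,168)}),
"padB":(PAD,{"w1":(306,191),"w2":(153,188)}),"padY":(PAD,{"w4":(320,185),"w3":(476,185)}),
"jar":(GR,{"wL":(211,211),"wR":(430,211)}),"red":(((0,170,60),(5,255,255)),{"wL":(116,197),"wR":(320,198)})}
for k,(r,v) in J.items():
    rays=[]
    for f,n in v.items():
        c,s=blob(f,*r,n); rays.append(ray(*L[f]["cam"],c)); print(" ",k,f,c.round(1),s)
    p,e=cross(*rays[0],*rays[1]); print(k,p.round(1),"gap",round(e,1))
for k,v in {"silver":(("w1",(507,167.2)),("w2",(347,165)),("w3",(187,166))),"spout":(("wL",(321,208.5)),("wR",(556.5,208.5)))}.items():
    p,e=cross(ray(*L[v[0][0]]["cam"],v[0][1])[0],ray(*L[v[0][0]]["cam"],v[0][1])[1],*ray(*L[v[-1][0]]["cam"],v[-1][1])); print(k,p.round(1),round(e,1))
# tabs and tray edges from overhead views
for f,lo,hi in (("w1",(105,100,30),(125,255,255)),("w4",(23,100,30),(33,255,255))):
    m=cv2.inRange(cv2.cvtColor(L[f]["color"],cv2.COLOR_RGB2HSV),lo,hi); m[:40]=0; m[228:]=0
    for z,name in ((14,"rim"),):
        pts=[]
        for row in range(60,175,5):
            xs=np.where(m[row])[0]
            if len(xs)>30: pts.append([onplane(*ray(*L[f]["cam"],(x,row)),z)[:2] for x in (xs.min()-.5,xs.max()+.5)])
        P=np.array(pts); 
        for s in (0,1):
            a=np.polyfit(P[:,s,0],P[:,s,1],1); print(f,name,"edge",s,"deg",round(np.degrees(np.arctan(a[0])),2),"y at x=520",np.polyval(a,520).round(1),"resid",np.std(P[:,s,1]-np.polyval(a,P[:,s,0])).round(2))
    c=np.where(m.any(1))[0].max(); print("last row",c)
m=[cv2.resize(L[f]["color"][130:235,a:a+160],(400,263),interpolation=cv2.INTER_CUBIC) for f,a in (("w1",226),("w4",240))]
m2=[cv2.resize(L["w2"]["color"][110:215,a:a+160],(400,263),interpolation=cv2.INTER_CUBIC) for a in (260,380)]
cv2.imwrite("pics/crop2.png",np.vstack([np.hstack(m),np.hstack(m2)])[:,:,::-1])
E
python3 m1.py
```

```text
gold w2 [453.7 168.3] [46.4 51.9]
  gold w3 [293.7 168.6] [47.1 48.2]
gold [583.1  64.5  11.7] gap 0.4
  padB w1 [305.9 190.1] [38.  38.9]
  padB w2 [153.5 189.4] [35.3 41.9]
padB [ 611.6 -317.8    6. ] gap 0.2
  padY w4 [319.8 185.8] [37.5 38.7]
  padY w3 [475.6 185.4] [36.  42.3]
padY [606.1 296.7   7.1] gap 0.4
  jar wL [211.3 211.6] [51.1 68.2]
  jar wR [429.4 211.4] [50.5 67.6]
jar [4.548e+02 2.000e-01 4.100e+01] gap 0.3
  red wL [111.5 196.8] [44.3 46.8]
  red wR [319.6 197.4] [43.1 43.6]
red [ 442.6 -130.6   21. ] gap 0.7
silver [580.1 -67.6  12.4] 0.5
spout [443.7 130.8  63.4] 0.0
w1 rim edge 0 deg -2.4 y at x=520 -378.5 resid 0.34
w1 rim edge 1 deg -2.4 y at x=520 -249.1 resid 0.33
last row 227
w4 rim edge 0 deg 6.73 y at x=520 221.4 resid 0.52
w4 rim edge 1 deg 6.63 y at x=520 352.3 resid 0.32
last row 227
```

View pics/crop2.png

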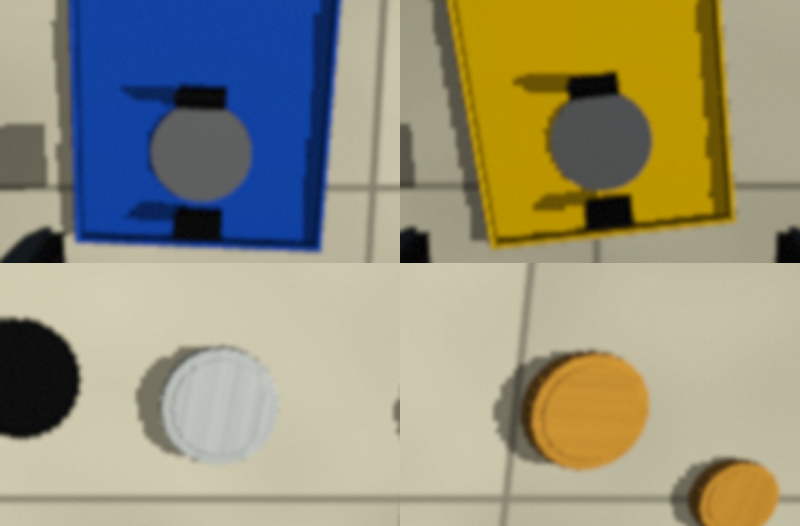

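Measured positions hold up:

| Item | x | y | z | Check |
|---|---|---|---|---|
| Gold lid | 583 | 64 | 12 | |
| Silver lid | 580 | -68 | 12 | |
| Jar | 455 | 0 | 41 | |
| Red gripper | 443 | -131 | 21 | |
| Spout top | 444 | 131 | 63 | stated 66 |
| Yellow pad | 606 | 297 | 7 | stated 8 |
| Blue pad | 612 | -318 | 6 | stated 8 |

The trays are turned by 6.7° (yellow) and -2.4° (blue). I'll start with the jar.

```bash
cat >> h.py <<'E'
padY=np.array([606.3,296.8]); padB=np.array([612.3,-317.8]); aY,aB=6.7,-2.4
def tray(pad,a,ty):
    d=np.array([np.cos(np.radians(a)),np.sin(np.radians(a))]); return pad-(ty+90)*d
def pick(x,y,z,a,close,squeeze,hi=150,wide=91):
    command_gripper(wide); reach([x,y,hi],q(a)); move_straight([x,y,z+25],velocity=250)
    hit=move_straight([x,y,z],velocity=60,max_force=12); print("down",hit,get_position().round(1))
    command_gripper(close,squeeze); print("width",round(get_width(),1)); 
    move_straight([x,y,hi],velocity=200); print("lifted width",round(get_width(),1),"F",np.round(get_force(),1),"t",get_time_s())
def place(x,y,z,a,opening,hi=150):
    reach([x,y,hi],q(a)); move_straight([x,y,z+12],velocity=250)
    hit=move_straight([x,y,z-3],velocity=25,max_force=4); print("placed",hit,get_position().round(1))
    command_gripper(opening); move_straight([x,y,hi],velocity=250); print("t",get_time_s())
E
python3 - <<'E'
from h import *
pick(454.8,0.2,26,aY,50,20)
x,y=tray(padY,aY,50); place(x,y,30,aY,76)
E
```

```text
down False [4.548e+02 2.000e-01 2.590e+01]
width 60.9
lifted width 60.4 F [-0.6 -0.3 -2.3] t 10.6583
placed True [467.4 280.6  30. ]
t 13.9167
```

The jar contact came at z=30.0, exactly as expected. Next is the gold lid: pick it and take a close look over the holder.

```bash
python3 - <<'E'
from h import *
pick(583.1,64.5,19.5,aY,48,45,hi=120,wide=85)
reach([*padY,120],q(aY)); sleep(.2); r=look("lidY"); print(get_position().round(1))
cv2.imwrite("pics/lidYc.png",cv2.resize(r["color"][130:310,170:470],(600,360))[:,:,::-1])
E
```

```text
down False [583.1  64.4  19.3]
width 57.0
lifted width 57.0 F [-0.2  0.1 -0.8] t 17.475
[606.7 295.2 120.2]
```

View pics/lidYc.png

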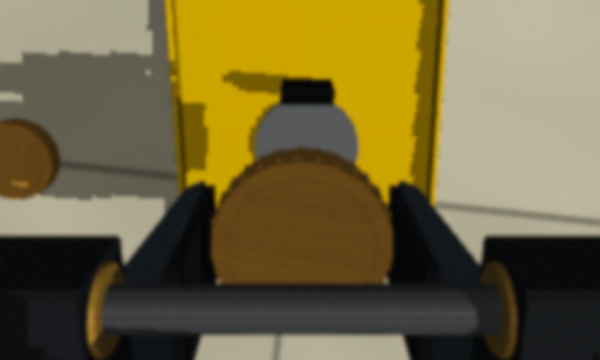

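The lid sits level and centred between the fingers: its front rim at (321,209) puts the edge 29 mm ahead of the TCP, which is the lid radius. The pad lies straight below at column 323. Now I push it in.

```bash
cat >> h.py <<'E'
def insert(pad,a,zend,F=45):
    x,y=pad; move_straight([x,y,66],velocity=120); print("above",get_position().round(1),np.round(get_force(),1))
    hit=move_straight([x,y,zend-2],velocity=25,max_force=F); print("in",hit,get_position().round(1),"F",np.round(get_force(),1),"w",round(get_width(),1))
E
python3 - <<'E'
from h import *
insert(padY+[0,.4],aY,27.3)
E
```

```text
above [606.7 297.2  66.4] [-1.   0.7  0.1]
in False [606.2 297.2  27.7] F [-3.3 -1.5 13.9] w 56.9
```

```bash
python3 - <<'E'
from h import *
x,y=get_position()[:2]
hit=move_straight([x,y,22],velocity=15,max_force=40); print("press",hit,get_position().round(1),np.round(get_force(),1))
move_straight([x,y,27.5],velocity=30)
command_gripper(76); move_straight([x,y,70],velocity=150)
# push on top with closed fingers
command_gripper(0,20); print("w",get_width()); hit=move_straight([x,y,36],velocity=30,max_force=35); print("top push",hit,get_position().round(1),np.round(get_force(),1),get_time_s())
move_straight([x,y,120],velocity=250); move_straight([x-10,y,200],velocity=250); sleep(.2); r=look("seatY"); 
cv2.imwrite("pics/seatYc.png",cv2.resize(r["color"][80:240,240:420],(720,600),interpolation=cv2.INTER_CUBIC)[:,:,::-1]); print(get_time_s())
E
```

```text
press False [606.2 297.2  27.6] [-8.6 -4.3 28. ]
w 0.5894035261868645
top push False [606.1 297.1  41.2] [-7.7 -4.7 26.5] 25.1167
26.325
```

View pics/seatYc.png

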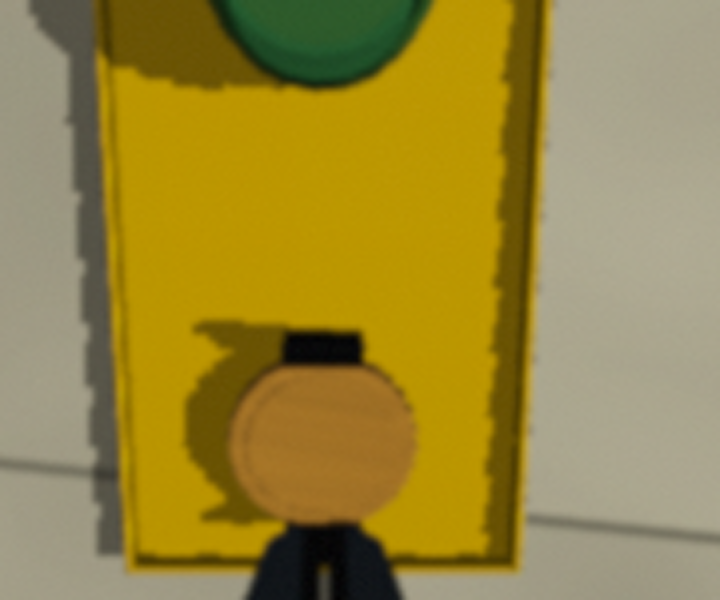

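The gold lid is seated: its top was felt at z=24.2 against the expected 24, and the near tab overlaps its rim at crop (322,348). The jar stands in the tray. Next are the funnel and the red gripper.

```bash
python3 - <<'E'
from h import *
pick(443.9,130.8,51,aB,25,25,hi=170,wide=80)
x,y=tray(padB,aB,5); place(x,y,55,aB,70,hi=170)
E
```

```text
down False [443.9 130.8  50.9]
width 35.9
lifted width 36.2 F [ 0.  -0.7 -0.4] t 31.0583
placed True [ 517.6 -314.    55. ]
t 35.0833
```

```bash
python3 - <<'E'
from h import *
pick(442.6,-130.6,20,aB,46,25,hi=150,wide=85)
x,y=tray(padB,aB,92); place(x,y,24,aB,74,hi=150)
pick(580.1,-68.0,19.5,aB,48,45,hi=120,wide=85)
reach([*padB,120],q(aB)); sleep(.2); r=look("lidB"); print(get_position().round(1))
cv2.imwrite("pics/lidBc.png",cv2.resize(r["color"][110:310,170:470],(600,400))[:,:,::-1])
E
```

```text
down False [ 442.5 -130.5   19.9]
width 53.3
lifted width 53.4 F [-0.8  0.6 -1. ] t 38.8667
placed True [ 430.6 -310.4   24. ]
t 41.9083
down False [580.  -67.9  19.3]
width 57.0
lifted width 57.0 F [-0.6  0.5 -0.8] t 45.625
[ 612.6 -316.3  120.3]
```

View pics/lidBc.png

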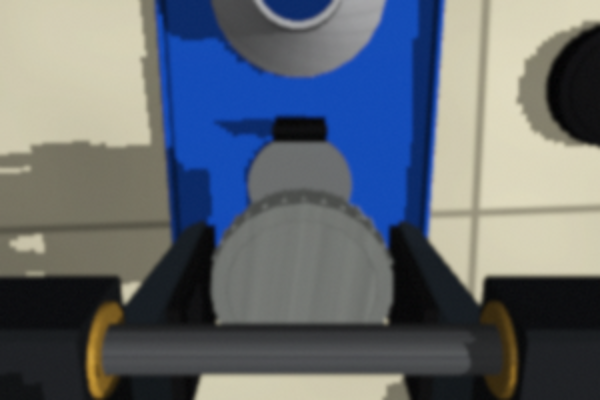

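The silver lid is held level and centred, with its front edge at row 209 as the gold lid's was. The pad is centred at column 320. The tab edge shows about 2 px nearer the base than in the gold view, so I shift the target by -1 mm in x and insert.

```bash
python3 - <<'E'
from h import *
insert(np.array([611.3,-317.3]),aB,27.3)
x,y=get_position()[:2]
hit=move_straight([x,y,22],velocity=15,max_force=40); print("press",hit,get_position().round(1),np.round(get_force(),1))
move_straight([x,y,27.5],velocity=30)
command_gripper(76); move_straight([x,y,70],velocity=150)
command_gripper(0,20); hit=move_straight([x,y,36],velocity=30,max_force=35); print("top push",hit,get_position().round(1),np.round(get_force(),1))
move_straight([x,y,150],velocity=250); command_gripper(85)
ims=[]
for n,X,Y,a in (("endB",540,-317,aB),("endY",540,290,aY)):
    reach([X+70,Y,200],q(a)); sleep(.2); ims.append(look(n)["color"][0:240,190:460])
cv2.imwrite("pics/end1.png",cv2.resize(np.hstack(ims),(800,356))[:,:,::-1])
reach([400,0,250],q(0)); sleep(.2); print(get_time_s())
s=save("side","sideE"); T=save("top","topE")
cv2.imwrite("pics/end2.png",np.vstack([cv2.resize(s["color"][100:400,190:450],(520,300))*1.0,cv2.resize(T["color"][160:310,180:480],(520,260))*1.4]).clip(0,255).astype(np.uint8)[:,:,::-1])
E
```

```text
above [ 611.7 -317.4   66.4] [0.3 0.3 0.3]
in False [ 611.3 -317.2   27.7] F [-3.4  2.  12.4] w 56.7
press False [ 611.3 -317.2   27.5] [-8.3  3.3 26.3]
top push False [ 611.1 -317.1   41.3] [-8.1  4.4 26. ]
59.8083
```

View pics/end1.png

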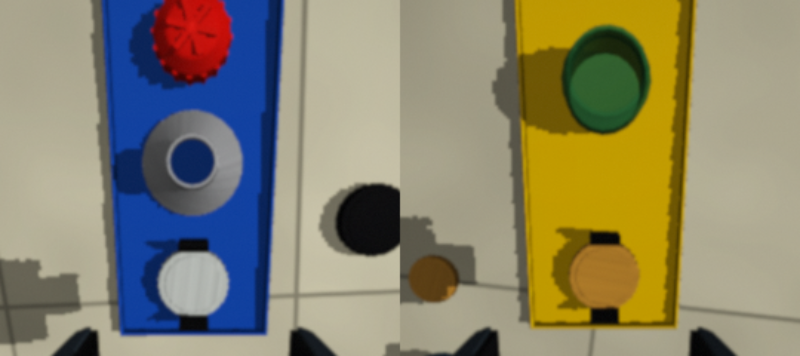

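View pics/end2.png

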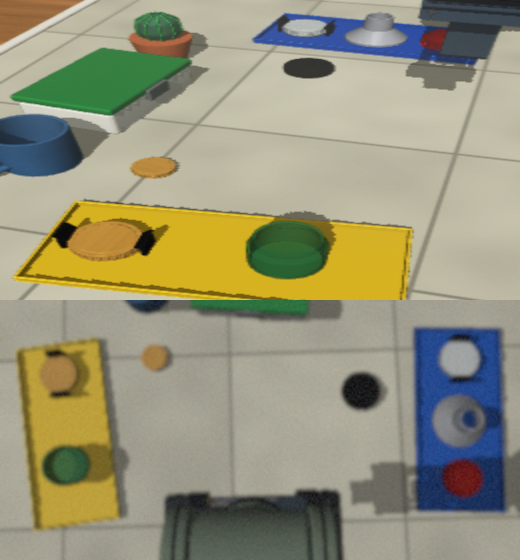

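The final pictures show both kits complete. Each lid lies between its two tabs with its rim clipped by them at both ends. The jar, funnel and red gripper stand upright on clear floor, and the black lid, small gold lid and bystanders are untouched. The hand is empty and clear, so I'm handing it in.

```bash
python3 -c "
from plant import *
print(get_time_s()); job_done()"
```

```text
59.9083
the job is handed in; nothing more can be done
```

Both kits are made up and handed in at 59.9 s of the 128 s allowed. The green jar and the larger gold lid are in the yellow tray. The funnel (spout up), the red jar gripper and the silver lid are in the blue tray.

- **Lids:** the fingertips met the tops of the seated lids at about z = 24.2 mm (gold) and 24.3 mm (silver), against 24 mm when fully home. The highest force I read during insertion was about 28 N. The last wrist views show each rim lying under both tabs.
- **Jar, funnel and red gripper:** all three touched down at the height expected for the tray floor. The last pictures show them standing flat.
- **Rest of the scene:** the storage box, mug, cactus, black lid and small gold lid were not touched. The gripper is open and clear of everything.

No check failed. My first rough triangulation from the top and side views disagreed with the wrist measurements: heights were up to about 9 mm low, and the silver lid was 5 mm off in y. I used the wrist values. The tab catches themselves were judged only from the pictures and the seated heights; I did not pull on the lids to test them.

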